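# Find and mark the balance point of a loaded rail

## Task

Find where this rail balances, so a hanger can be fitted there: slide it along the jig towards the catch bar, pushing gently, without lifting it, until it only just tips over the fulcrum edge onto the catch bar, and go no farther than that. Then, without shifting the rail, gently set the loose saddle marker astride it, fully seated, right over the fulcrum edge, and leave the rail tipped and the saddle standing there. Leave the loose fittings and tools alone.

Things in the scene. Friction and masses are not known exactly. Their poses are not given: they have to be found in the camera images.
- edge (a point): Middle of the fulcrum edge of the jig, at the height of the jig's top face, 80 mm above the table. x is level, along the slide, from the block over the edge towards the catch bar; y across; z up. The block's flat top, 70 mm wide, spans x = -200 to 0 mm. The saddle's seat must end over this point.
- jig: The fixed jig: grey block 200 mm long and 80 mm high, base plate, catch bar. Origin on the table right below the fulcrum edge; axes as point edge. Two pairs of guide lugs, 13 mm high, stand on the block at x = -165 to -135 and -70 to -40 mm; the gap between the lugs of a pair is 29 mm, their outer faces are 49 mm apart.
- catch: Catch bar of the jig: a level round steel bar, 12 mm thick, 80 mm long, across the slide, 100 mm beyond the fulcrum edge, held by two uprights. Its top is 75 mm above the table, 5 mm lower than the fulcrum edge, so a rail that tips over the edge comes to rest on it at about 0.05 rad. Origin on the table below it; axes as the jig.
- rail_mid (a point): Centre of the loose rail: a square metal tube, 25 by 25 mm, 400 mm long over all, lying on the block between the lugs (2 mm play each side). x runs along it towards the catch bar, from the plain end (face at x = -200 mm, clear behind the block: push here) to the end piece; z up. It tips x down by about 0.05 rad, but friction at a tool still pressing on its end can keep it from tipping.
- rail: The same rail; origin mid-way along its underside, axes as rail_mid. End piece at x = 160 to 200 mm: same width, flat underside, hexagon plug on top up to 49 mm above the underside. The end piece's weight is unknown: the rail weighs 0.5 to 0.85 kg and balances 30 to 82 mm from its centre, towards the end piece. Metal-on-metal friction.
- saddle_fin (a point): Centre of the grip fin of the saddle marker, a loose dark steel piece, 67 mm tall, 80 g: an upside-down U with an upright fin on top, standing on its two legs. The fin is 10 mm thick (along y), 24 mm long (x), 44 mm tall; this point is 45 mm above the feet, 27 mm above the seat. z up; x is the slot's direction, to lie along the rail, either way round.
- saddle_seat (a point): Underside of the saddle's bridge, in the middle: the face that lands on the top of the rail, 18 mm above the saddle's feet. The slot is 29 mm wide, 24 mm long along the rail; the legs reach 18 mm below the seat and flare outward at the feet, to 47 mm over all. Axes as saddle_fin.
- saddle: The same saddle; origin between its feet, axes as saddle_fin.
- bushing: Bystander: hexagon bushing, 52 mm wide, 32 mm tall, standing on the near side of the jig; origin under it. Leave alone.
- cap: Bystander: round pipe cap, 42 mm wide, 25 mm tall, standing on the near side of the jig; origin under it. Leave alone.
- wrench: Bystander: flat wrench, 200 mm long, lying near the right side; leave alone.
- offcut: Bystander: square tube offcut, 110 by 30 by 30 mm, lying on the left; leave alone.
- nipple: Bystander: short threaded pipe, 27 mm wide, 60 mm tall, upright beyond the jig; leave alone.
- bushing2: Bystander: larger hexagon bushing, 62 mm wide, 36 mm tall, beyond the jig; leave alone.

How it is judged:
By the outcome, as a careful person would: the job done as asked, in the order asked, and still so for the second after the job is handed in, with the robot touching nothing.
It also fails if it takes over 72 s, if anything falls off the work surface, if the arm or the gripper's body presses on something with over 40 N, if the wrist force passes 120 N, or if a joint passes its speed limit or range.

## Robot

A 6-joint arm with a two-finger parallel gripper is mounted at the origin on the work surface. World frame = base frame: x ahead of the robot, y to its left, z up, the work surface at z = 0. Lengths are in m, angles in rad, forces in N, time in s.
With the tool pointing down it reaches from about 0.225 to 0.725 m from the base axis. Payload 3.1 kg.
Tool frame: the origin (TCP) lies at the very end of the fingers, on their centre line; the grasp point (between the pads) lies 19 mm behind it; z points along the fingers, y is the line along which they close (so a half turn about z gives the same grasp; the last joint's range is limited). The gripper opens to 85 mm and grips with 20 to 120 N. Pads are 22 mm wide; open, the fingers measure 114 mm over their backs; the gripper's body (76 mm by 85 mm) begins 54 mm behind the grasp point. The pads swing forward as they close: fully open they stand 13 mm farther back than shut.
Start: joints at [-1.245, 0.048, 0.099, 1.622, 0, 1.443], TCP at [0.23, -0.472, 0.231] pointing down, gripper open.
Joint ranges: [-2.91, 2.91], [-0.99, 1.94], [-1.21, 1.42], [-2.12, 2.29], [-1.49, 1.47], [-3.14, 3.14]. Speed limits (rad/s): [2.79, 2.79, 3.14, 3.14, 3.14, 3.14].

## Interface

Orientations are given as a rotation vector (axis times angle).
In Python, from bench import r gives the robot as it stands.
- The arm moves only by the tool arm_command, never from a script. Its argument "rows" is a list of rows, each an object of numbers: "dx", "dy", "dz": the shift along the tool's x, y, z in cm; "rx", "ry", "rz": the turn, a rotation vector about the tool's x, y, z in degrees. In form: [{"dx": .., "dy": .., "dz": .., "rx": .., "ry": .., "rz": ..}, ...]. A call has 1 to 8 rows; each row is the pose to reach, as a shift and turn from the pose commanded when the call began, along the tool's axes at that moment; what a row does not reach only later rows make up. A row lasts 1/8 s, in which the tool goes at most 62.5 mm and 10.7 degrees, less where a joint would pass 70% of its speed; a pose out of reach is approached as far as the arm can. A call with a gripper value outside its range is refused whole. "fingers" is the opening, from -1 (shut) to 1 (fully open), set as the call begins (left out, the last holds). The fingers move at their own pace and stop on an object; "newtons" is the grip in N (left out, the last holds). Time passes only in rows, so rows that repeat a pose let the fingers close. It gives the time, the measured TCP pose, the force, the opening and the grip force at its end, in the units of the state.
- r.get_state(): the state, without advancing time (a new reading comes with each control period).
- r.capture(name): name is "scene" or "top" or "wrist"; returns a dict with "img" (480x640x3 uint8, red, green, blue), "fx", "fy", "cx", "cy" (pixels), "dist_coeffs" ([k1, k2, p1, p2, k3] as OpenCV has them; the pictures are not rectified), "R" (3x3) and "t" (3): a world point X has camera coordinates R X + t. Camera axes: x right, y down, z forward; pixel columns grow to the right and rows downward; lengths in m; the calibration is good to about 2 mm. A picture is of the moment at which its call begins. There is no depth.
- r.close_job(): hands the job in; it is judged then, once.
The state is a dict: "clock": time; "joints": joint angles; "joint_velocities": joint speeds; "joint_torque": joint torques, N m; "position": TCP position; "eef_rot": TCP orientation; "ft_force": force on the tool from outside, world axes, zero at the start; "moment": the same for the moment, N m; "finger_gap": finger opening in m; "grasp_force": force on a finger pad.
Only numpy, scipy, OpenCV 4.12 (cv2) and the standard library are available. Lean on these libraries where they do the work, as an engineer would, in place of code of your own. Each camera call takes 0.05 s, during which the arm holds its last target. There are 200 camera calls.

## Working session

There is one attempt and no reset: what is moved stays moved. The work goes in short steps, Python scripts to look and compute and a tool call to move; the robot and the scene stay as the last step left them, time stands still between calls to the robot, and variables do not carry over. Pictures are saved under pics/ and viewed, at most 10 in all, crops included, and the job is handed in when it is done.

Besides the shell and the picture viewer there is one more tool, called after "Call:" by a JSON object that holds its "method" and its "body", one argument or row to a line. arm_command: Moves the arm, as the interface text tells. Its arguments: {"type":"object","properties":{"rows":{"type":"array","items":{"type":"object","properties":{"dx":{"type":"number"},"dy":{"type":"number"},"dz":{"type":"number"},"rx":{"type":"number"},"ry":{"type":"number"},"rz":{"type":"number"}}}},"fingers":{"type":"number"},"newtons":{"type":"number"}},"required":["rows"]}

```bash
mkdir -p pics; cat > h.py <<'E'
from bench import r
import numpy as np, cv2
from scipy.spatial.transform import Rotation as Ro
def cap(n,f=None):
    c=r.capture(n); c['K']=np.array([[c['fx'],0,c['cx']],[0,c['fy'],c['cy']],[0,0,1.]]); c['R']=np.array(c['R']); c['t']=np.array(c['t']); c['d']=np.array(c['dist_coeffs'],float)
    if f: cv2.imwrite('pics/'+f,c['img'][:,:,::-1])
    return c
def ray(c,px,z):
    u=cv2.undistortPoints(np.array(px,float).reshape(-1,1,2),c['K'],c['d'])[:,0]
    d=np.c_[u,np.ones(len(u))]@c['R']; o=-c['R'].T@c['t']
    return o+d*((z-o[2])/d[:,2])[:,None]
def proj(c,X):
    return cv2.projectPoints(np.array(X,float).reshape(-1,3),cv2.Rodrigues(c['R'])[0],c['t'],c['K'],c['d'])[0][:,0]
def st():
    s=r.get_state(); print({k:np.round(s[k],4).tolist() for k in ('clock','joints','position','eef_rot','ft_force','finger_gap')}); return s
def tool(target):  # shift in tool axes, cm, from the measured pose
    s=r.get_state(); return 100*(Ro.from_rotvec(s['eef_rot']).as_matrix().T@(np.array(target)-s['position']))
E
python3 - <<'E'
from h import *
s=st(); print(Ro.from_rotvec(s['eef_rot']).as_matrix().round(2))
a=cap('top','top0.png');b=cap('scene','scene0.png')
for c in (a,b): print(-c['R'].T@c['t'],c['R'][2],c['fx'])
E
```

```text
{'clock': 0.0, 'joints': [-1.2448, 0.0488, 0.0976, 1.622, 0.0, 1.443], 'position': [0.2299, -0.4713, 0.2301], 'eef_rot': [-3.0588, -0.7062, 0.0004], 'ft_force': [-0.4112, -0.7884, 0.2578], 'finger_gap': 0.0853}
[[ 0.9   0.44 -0.  ]
 [ 0.44 -0.9   0.  ]
 [ 0.   -0.   -1.  ]]
[0.50076049 0.01951189 1.4605415 ] [ 0.0618118   0.01129384 -0.99802392] 587.4280263675031
[1.10779651 0.50752322 1.11777738] [-0.41515824 -0.3915109  -0.82119599] 604.1484879616994
```

View pics/top0.png

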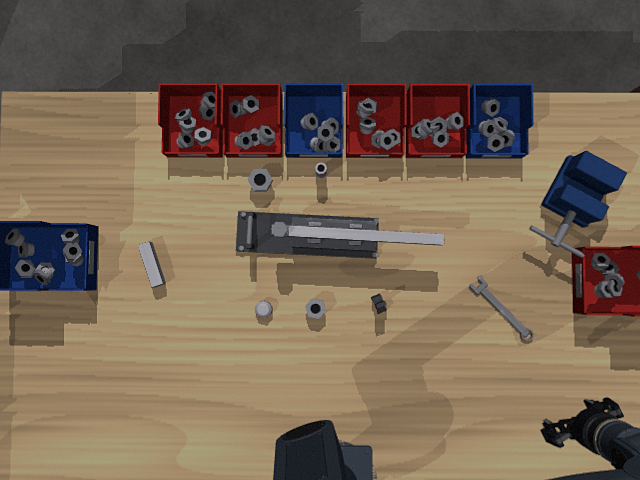

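View pics/scene0.png

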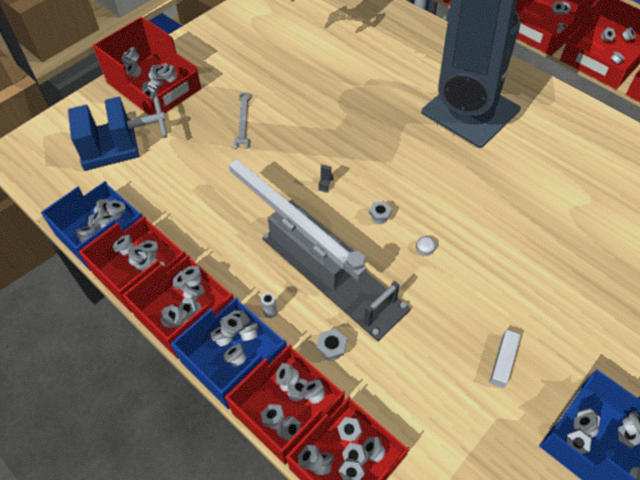

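The top view shows the jig from (237,212) to (378,258). The catch bar is at about (249,230), the rail's plain end at (443,240), its plug at (280,229) and the saddle at (379,304). The slide direction is about +y.

```bash
python3 - <<'E'
import cv2,numpy as np
a=cv2.imread('pics/top0.png')[200:325,230:450];b=cv2.imread('pics/scene0.png')
cv2.imwrite('pics/c1.png',cv2.resize(a,None,fx=3.6,fy=3.6,interpolation=cv2.INTER_CUBIC))
g=cv2.cvtColor(cv2.imread('pics/top0.png'),cv2.COLOR_BGR2HSV)
# bright low-sat rail
m=((g[...,1]<40)&(g[...,2]>165)).astype(np.uint8)
n,l,s,c=cv2.connectedComponentsWithStats(m)
for i in range(1,n):
    if s[i,4]>150 and 100<s[i,0]<460: 
        p=np.argwhere(l==i)[:,::-1].astype(np.float32); print(s[i],cv2.minAreaRect(p))
E
```

```text
[289 226 155  19 761] ((365.9590148925781, 234.72410583496094), (153.8668975830078, 9.965180397033691), 3.2397005558013916)
```

View pics/c1.png

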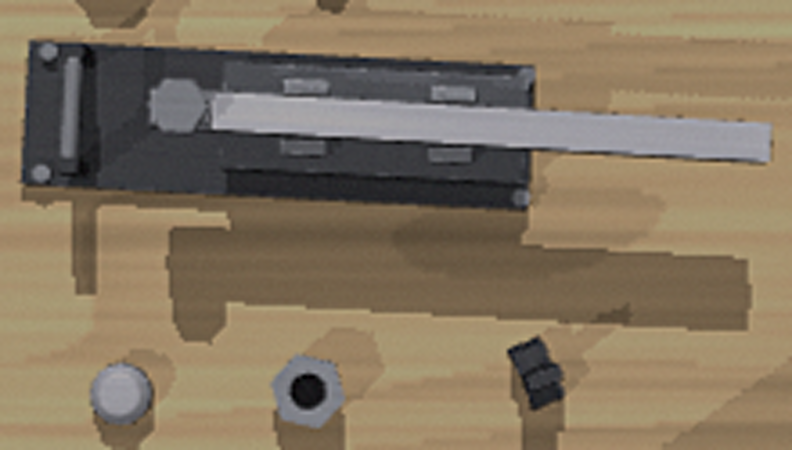

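The enlarged crop shows the plain end's top corners at (772,122) and (768,162), lugs at (306,86), (453,93), (304,147) and (451,155), and the catch bar from (72,57) to (68,160). The saddle is at (537,373), with its long axis (across) along about (21,60).

```bash
python3 - <<'E'
from h import *
c=cap('top')
f=lambda u:np.array(u,float)/3.6+[230,200]
rl=ray(c,f([(772,122),(768,162),(212,93),(212,130)]),.105); print('rail',rl.round(4))
lg=ray(c,f([(306,86),(304,147),(453,93),(451,155)]),.093); print('lugs',lg.round(4))
cb=ray(c,f([(72,57),(68,160)]),.073); print('catch',cb.round(4))
sd=ray(c,f([(527,345),(548,405),(537,373)]),.025); print('saddle',sd.round(4))
A=(lg[0]+lg[1])/2;B=(lg[2]+lg[3])/2; ux=(A-B)/np.linalg.norm(A-B); print('ux',ux,np.degrees(np.arctan2(ux[1],ux[0])),np.linalg.norm(A-B))
e=[A+ux*.055,B+ux*.15,cb.mean(0)-ux*.1]; print('edge est',np.round(e,4))
P=rl[:2].mean(0);Q=rl[2:].mean(0);print('plain end x',(P-e[0])@ux,'tube len',np.linalg.norm(P-Q),'dir',np.degrees(np.arctan2(*(Q-P)[1::-1])))
E
```

```text
rail [[ 0.6054 -0.2565  0.105 ]
 [ 0.5797 -0.2537  0.105 ]
 [ 0.6227  0.1031  0.105 ]
 [ 0.5989  0.1029  0.105 ]]
lugs [[ 0.6286  0.0428  0.093 ]
 [ 0.5889  0.0439  0.093 ]
 [ 0.6244 -0.0526  0.093 ]
 [ 0.5841 -0.0513  0.093 ]]
catch [[0.6491 0.1977 0.073 ]
 [0.581  0.1996 0.073 ]]
saddle [[ 0.4598 -0.1063  0.025 ]
 [ 0.4196 -0.1204  0.025 ]
 [ 0.441  -0.113   0.025 ]]
ux [0.04722575 0.99888424 0.        ] 87.29315698606011 0.09540630022411557
edge est [[0.6114 0.0983 0.093 ]
 [0.6113 0.0979 0.093 ]
 [0.6103 0.0988 0.073 ]]
plain end x -0.35387409804824405 tube len 0.3585577134269652 dir 87.0850849061444
```

```bash
cat >> h.py <<'E'
ux=np.array([np.cos(np.radians(87.2)),np.sin(np.radians(87.2)),0]); lat=np.array([ux[1],-ux[0],0]); edge=np.array([.611,.0983,.08])
def goal(p,th=0,yaxis=lat):  # tool y=yaxis, z tilted th deg to +ux
    t=np.radians(th); x0=np.cross(yaxis,[0,0,-1]); z=x0*np.sin(t)+np.array([0,0,-1])*np.cos(t)
    M=np.c_[np.cross(yaxis,z),yaxis,z]; s=r.get_state(); N=Ro.from_rotvec(s['eef_rot']).as_matrix()
    print('shift cm',(100*N.T@(np.array(p)-s['position'])).round(2),'rot deg',np.degrees(Ro.from_matrix(N.T@M).as_rotvec()).round(1))
E
python3 - <<'E'
from h import *
P=np.array([.5925,-.255,0]); goal(P-.055*ux+[0,0,.15]); 
E
```

```text
shift cm [39.42  1.28  8.04] rot deg [ -0.1  -0.1 -61.2]
```

Call:
{"method": "arm_command", "body": {
  "rows": [
    {"dx": 4,"dy": 0.1,"dz": 0.8,"rz": -8},
    {"dx": 9,"dy": 0.3,"dz": 2,"rz": -16},
    {"dx": 15,"dy": 0.5,"dz": 3,"rz": -25},
    {"dx": 21,"dy": 0.7,"dz": 4,"rz": -34},
    {"dx": 27,"dy": 0.9,"dz": 5.5,"rz": -43},
    {"dx": 33,"dy": 1.1,"dz": 6.8,"rz": -52},
    {"dx": 38,"dy": 1.2,"dz": 7.8,"rz": -59},
    {"dx": 39.4,"dy": 1.3,"dz": 8,"rz": -61.2}
  ],
  "fingers": -1,
  "newtons": 30
}}

```text
validation failed for argument at $.ro...
```

```bash
python3 - <<'E'
from h import *
st()
P=np.array([.5925,-.255,0]); goal(P-.03*ux+[0,0,.080],30)
E
```

```text
{'clock': 0.15, 'joints': [-1.2448, 0.0486, 0.0979, 1.622, 0.0, 1.443], 'position': [0.23, -0.4714, 0.2304], 'eef_rot': [-3.0593, -0.7063, 0.0003], 'ft_force': [0.1965, 0.4382, -0.0457], 'finger_gap': 0.0858}
shift cm [40.62 -0.9  15.05] rot deg [ 15.9  27.  -59.8]
```

Call:
{"method": "arm_command", "body": {
  "rows": [
    {"dx": 4,"dy": 0.1,"dz": 0.8,"rx": 0,"ry": 0,"rz": -8},
    {"dx": 9,"dy": 0.3,"dz": 2,"rx": 0,"ry": 0,"rz": -16},
    {"dx": 15,"dy": 0.5,"dz": 3,"rx": 0,"ry": 0,"rz": -25},
    {"dx": 21,"dy": 0.7,"dz": 4,"rx": 0,"ry": 0,"rz": -34},
    {"dx": 27,"dy": 0.9,"dz": 5.5,"rx": 0,"ry": 0,"rz": -43},
    {"dx": 33,"dy": 1.1,"dz": 6.8,"rx": 0,"ry": 0,"rz": -52},
    {"dx": 38,"dy": 1.2,"dz": 7.8,"rx": 0,"ry": 0,"rz": -59},
    {"dx": 39.4,"dy": 1.3,"dz": 8,"rx": 0,"ry": 0,"rz": -61.2}
  ],
  "fingers": -1,
  "newtons": 30
}}

```text
clock: 1.15
position: [0.5915, -0.3082, 0.1487]
eef_rot: [-2.267, -2.17, 0.001]
ft_force: [0.9, -0.0, -0.0]
finger_gap: 0.0002
grasp_force: 0.0
```

Call:
{"method": "arm_command", "body": {
  "rows": [
    {"dx": 0,"dy": 0,"dz": 1,"rx": 0,"ry": 8,"rz": 0},
    {"dx": 0.5,"dy": 0,"dz": 3,"rx": 0,"ry": 17,"rz": 0},
    {"dx": 1.5,"dy": 0,"dz": 5,"rx": 0,"ry": 25,"rz": 0},
    {"dx": 2,"dy": 0,"dz": 6.5,"rx": 0,"ry": 30,"rz": 0},
    {"dx": 2.4,"dy": 0,"dz": 6.9,"rx": 0,"ry": 30,"rz": 0},
    {"dx": 2.4,"dy": 0,"dz": 6.9,"rx": 0,"ry": 30,"rz": 0}
  ]
}}

```text
clock: 1.9
position: [0.591, -0.2866, 0.0829]
eef_rot: [-1.979, -1.884, -0.529]
ft_force: [-0.7, 1.1, 0.6]
finger_gap: 0.0
grasp_force: 0.0
```

```bash
python3 - <<'E'
from h import *
st()
P=np.array([.5925,-.255,0]); goal(P-.03*ux+[0,0,.080],30)
c=cap('wrist','w1.png'); b=cap('scene')
cv2.imwrite('pics/v1.png',np.hstack([cv2.resize(c['img'],(400,300)),cv2.resize(b['img'][120:270,200:400],(400,300),interpolation=cv2.INTER_CUBIC)])[:,:,::-1])
E
```

```text
{'clock': 1.9, 'joints': [-0.7419, 0.7576, 0.6266, 1.7924, 0.3942, 0.8067], 'position': [0.591, -0.2866, 0.0829], 'eef_rot': [-1.9789, -1.8844, -0.5292], 'ft_force': [-0.6652, 1.1124, 0.6454], 'finger_gap': 0.0}
shift cm [-0.   -0.    0.34] rot deg [ 0.   0.1 -0. ]
```

View pics/v1.png

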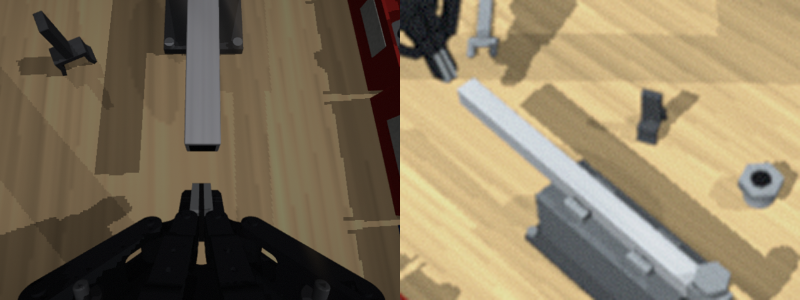

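The wrist view shows the fingers centred behind the rail's hollow plain end, and the saddle at upper left. I'll open the fingers to about 15 mm so they bear on the side walls and can't enter the tube.

Call:
{"method": "arm_command", "body": {
  "rows": [
    {"dx": 0.1,"dy": 0,"dz": 0.5,"rx": 0,"ry": 0,"rz": 0},
    {"dx": 0.5,"dy": 0,"dz": 0.7,"rx": 0,"ry": 0,"rz": 0},
    {"dx": 0.9,"dy": 0,"dz": 0.95,"rx": 0,"ry": 0,"rz": 0},
    {"dx": 1.3,"dy": 0,"dz": 1.15,"rx": 0,"ry": 0,"rz": 0},
    {"dx": 1.7,"dy": 0,"dz": 1.4,"rx": 0,"ry": 0,"rz": 0},
    {"dx": 2.1,"dy": 0,"dz": 1.65,"rx": 0,"ry": 0,"rz": 0},
    {"dx": 2.5,"dy": 0,"dz": 1.85,"rx": 0,"ry": 0,"rz": 0},
    {"dx": 2.5,"dy": 0,"dz": 1.85,"rx": 0,"ry": 0,"rz": 0}
  ],
  "fingers": -0.65
}}

```text
clock: 3.0
position: [0.5926, -0.2561, 0.0787]
eef_rot: [-1.979, -1.884, -0.53]
ft_force: [-0.1, -3.0, -0.8]
finger_gap: 0.0148
grasp_force: 1.3
```

```bash
python3 - <<'E'
from h import *
s=st(); print((np.array(s['position'])-edge)@ux)
c=cap('wrist'); b=cap('scene')
cv2.imwrite('pics/v2.png',np.hstack([cv2.resize(c['img'][120:420,160:560],(400,300)),cv2.resize(b['img'][120:270,200:400],(400,300),interpolation=cv2.INTER_CUBIC)])[:,:,::-1])
E
```

```text
{'clock': 3.0, 'joints': [-0.7088, 0.7015, 0.534, 1.743, 0.4057, 0.8402], 'position': [0.5926, -0.2561, 0.0787], 'eef_rot': [-1.9785, -1.8843, -0.5297], 'ft_force': [-0.1479, -3.0235, -0.76], 'finger_gap': 0.0148}
-0.3548706295459923
```

View pics/v2.png

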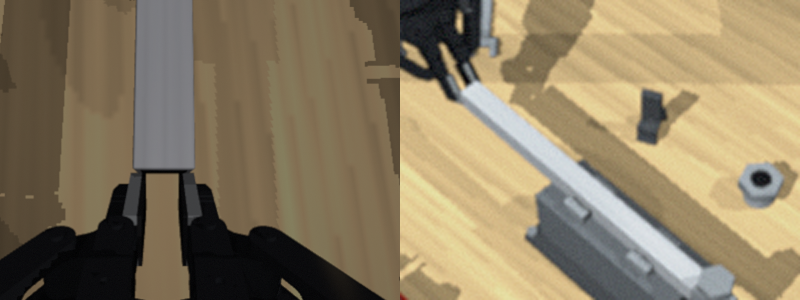

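The fingers are on both side walls with about 3 N of sliding force. The rail has moved about 8 mm, and it can go another 48 mm safely.

Call:
{"method": "arm_command", "body": {
  "rows": [
    {"dx": 0.52,"dy": 0,"dz": 0.3,"rx": 0,"ry": 0,"rz": 0},
    {"dx": 1.13,"dy": 0,"dz": 0.65,"rx": 0,"ry": 0,"rz": 0},
    {"dx": 1.73,"dy": 0,"dz": 1.0,"rx": 0,"ry": 0,"rz": 0},
    {"dx": 2.34,"dy": 0,"dz": 1.35,"rx": 0,"ry": 0,"rz": 0},
    {"dx": 2.94,"dy": 0,"dz": 1.7,"rx": 0,"ry": 0,"rz": 0},
    {"dx": 3.46,"dy": 0,"dz": 2.0,"rx": 0,"ry": 0,"rz": 0},
    {"dx": 3.9,"dy": 0,"dz": 2.25,"rx": 0,"ry": 0,"rz": 0},
    {"dx": 4.16,"dy": 0,"dz": 2.4,"rx": 0,"ry": 0,"rz": 0}
  ]
}}

```text
clock: 4.1
position: [0.5949, -0.2076, 0.0788]
eef_rot: [-1.978, -1.884, -0.53]
ft_force: [-0.6, -4.2, -0.7]
finger_gap: 0.0148
grasp_force: 1.7
```

```bash
cat >> h.py <<'E'
def look(f=None):  # rail tip check: height of plain-end top edge in scene view
    s=r.get_state(); p=np.array(s['position']); print('tcp x',round(float((p-edge)@ux),4),'lat',round(float((p-edge)@lat),4),'z',p[2].round(4),'F',np.round(s['ft_force'],1),'t',s['clock'])
    c=cap('scene'); q=proj(c,[edge+ux*((p-edge)@ux+.0095)+[0,0,.0125]])[0]; print('end px',q.round(1))
    return c
E
python3 - <<'E'
from h import *
c=look(); cv2.imwrite('pics/ref.png',c['img'][:,:,::-1])
E
```

```text
tcp x -0.3063 lat -0.0011 z 0.0788 F [-0.6 -4.2 -0.7] t 4.1
end px [249.3 178.5]
```

Call:
{"method": "arm_command", "body": {
  "rows": [
    {"dx": 0.43,"dy": 0,"dz": 0.25,"rx": 0,"ry": 0,"rz": 0},
    {"dx": 0.78,"dy": 0,"dz": 0.45,"rx": 0,"ry": 0,"rz": 0},
    {"dx": 1.04,"dy": 0,"dz": 0.6,"rx": 0,"ry": 0,"rz": 0},
    {"dx": 0.69,"dy": 0,"dz": 0.4,"rx": 0,"ry": 0,"rz": 0},
    {"dx": 0.69,"dy": 0,"dz": 0.4,"rx": 0,"ry": 0,"rz": 0},
    {"dx": 0.69,"dy": 0,"dz": 0.4,"rx": 0,"ry": 0,"rz": 0}
  ]
}}

```text
clock: 4.9
position: [0.5954, -0.1996, 0.0789]
eef_rot: [-1.978, -1.883, -0.531]
ft_force: [0.5, 0.7, -0.5]
finger_gap: 0.0153
grasp_force: 0.0
```

```bash
cat >> h.py <<'E'
def ang(img):
    g=cv2.cvtColor(img,cv2.COLOR_RGB2HSV); m=((g[...,1]<40)&(g[...,2]>165)).astype(np.uint8); m[:,:200]=0; m[:120]=0; m[300:]=0; m[:,380:]=0
    n,l,s,_=cv2.connectedComponentsWithStats(m); i=1+s[1:,4].argmax()
    p=np.argwhere(l==i)[:,::-1].astype(np.float32); v=cv2.fitLine(p,cv2.DIST_HUBER,0,.01,.01).ravel()
    d=np.percentile(p[:,0],2); return 'area %d angle %.2f left end (%.0f,%.1f)'%(s[i,4],np.degrees(np.arctan2(v[1],v[0])),d,v[3]+v[1]/v[0]*(d-v[2]))
E
python3 - <<'E'
from h import *
for f in ('scene0','ref'): print(ang(cv2.imread(f'pics/{f}.png')[:,:,::-1]))
c=look(); print(ang(c['img']))
# predicted change on tipping
e=-0.285
for a in (0,.05):
    q=proj(c,[edge+ux*e*np.cos(a)+[0,0,.025-e*a],edge+[0,0,.025]]); d=q[1]-q[0]; print(q[0],np.degrees(np.arctan2(d[1],d[0])))
E
```

```text
area 1704 angle 40.18 left end (234,163.3)
area 1997 angle 39.41 left end (250,177.6)
tcp x -0.2983 lat -0.001 z 0.0789 F [ 0.5  0.7 -0.5] t 4.9
end px [251.7 180.5]
area 1956 angle 39.69 left end (254,180.6)
[252.2127242  177.78280455] 39.95112258732638
[251.63535341 173.63877841] 41.234842556229076
```

Call:
{"method": "arm_command", "body": {
  "rows": [
    {"dx": 0.52,"dy": 0,"dz": 0.3,"rx": 0,"ry": 0,"rz": 0},
    {"dx": 0.52,"dy": 0,"dz": 0.3,"rx": 0,"ry": 0,"rz": 0},
    {"dx": 0.26,"dy": 0,"dz": 0.15,"rx": 0,"ry": 0,"rz": 0},
    {"dx": 0.26,"dy": 0,"dz": 0.15,"rx": 0,"ry": 0,"rz": 0},
    {"dx": 0.69,"dy": 0,"dz": 0.4,"rx": 0,"ry": 0,"rz": 0},
    {"dx": 0.69,"dy": 0,"dz": 0.4,"rx": 0,"ry": 0,"rz": 0},
    {"dx": 0.43,"dy": 0,"dz": 0.25,"rx": 0,"ry": 0,"rz": 0},
    {"dx": 0.43,"dy": 0,"dz": 0.25,"rx": 0,"ry": 0,"rz": 0}
  ]
}}

```text
clock: 5.95
position: [0.5956, -0.1948, 0.0788]
eef_rot: [-1.978, -1.883, -0.531]
ft_force: [0.1, 0.4, 0.0]
finger_gap: 0.0149
grasp_force: 0.0
```

```bash
cat >> h.py <<'E'
def wy(img): # wrist view: rows of the rail's bright near end in central columns
    g=cv2.cvtColor(img,cv2.COLOR_RGB2HSV); m=(g[...,1]<45)&(g[...,2]>120); m=m[:,290:350].sum(1); k=np.where(m>40)[0]; return 'wrist near-end row %s width there %s'%(k.max() if len(k) else None, m[k.max()-10] if len(k) else None)
E
python3 - <<'E'
from h import *
c=look(); print(ang(c['img'])); w=cap('wrist','w3.png'); print(wy(w['img']))
P=edge+ux*(-.2845)
for a in (0,.05): print(proj(w,[P+[0,0,.025+.285*a]]))
E
```

```text
tcp x -0.2935 lat -0.0011 z 0.0788 F [0.1 0.4 0. ] t 5.95
end px [253.1 181.7]
area 1945 angle 39.71 left end (254,180.7)
wrist near-end row 281 width there 55
[[324.83127452 284.75213452]]
[[325.12784372 281.42470502]]
```

Call:
{"method": "arm_command", "body": {
  "rows": [
    {"dx": 0.43,"dy": 0,"dz": 0.25,"rx": 0,"ry": 0,"rz": 0},
    {"dx": 0.43,"dy": 0,"dz": 0.25,"rx": 0,"ry": 0,"rz": 0},
    {"dx": 0.17,"dy": 0,"dz": 0.1,"rx": 0,"ry": 0,"rz": 0},
    {"dx": 0.17,"dy": 0,"dz": 0.1,"rx": 0,"ry": 0,"rz": 0},
    {"dx": 0.61,"dy": 0,"dz": 0.35,"rx": 0,"ry": 0,"rz": 0},
    {"dx": 0.61,"dy": 0,"dz": 0.35,"rx": 0,"ry": 0,"rz": 0},
    {"dx": 0.35,"dy": 0,"dz": 0.2,"rx": 0,"ry": 0,"rz": 0},
    {"dx": 0.35,"dy": 0,"dz": 0.2,"rx": 0,"ry": 0,"rz": 0}
  ]
}}

```text
clock: 7.05
position: [0.5957, -0.1907, 0.0788]
eef_rot: [-1.978, -1.883, -0.531]
ft_force: [0.0, -0.2, -0.8]
finger_gap: 0.015
grasp_force: 0.0
```

```bash
cat > chk.py <<'E'
from h import *
def width(img):
    g=cv2.cvtColor(img,cv2.COLOR_RGB2HSV); m=(g[...,1]<45)&(g[...,2]>115); m=m[:,260:390].sum(1); return m[[120,180,240,265]]
if __name__=='__main__':
    c=look(); print(ang(c['img'])); w=cap('wrist'); print(wy(w['img']),width(w['img']))
E
python3 -c "
from chk import *
print(width(cv2.imread('pics/w3.png')[:,:,::-1]))"; python3 chk.py
```

```text
[54 56 58 60]
tcp x -0.2894 lat -0.0011 z 0.0788 F [ 0.  -0.2 -0.8] t 7.05
end px [254.3 182.7]
area 1926 angle 39.72 left end (256,181.9)
wrist near-end row 281 width there 54 [54 56 60 59]
```

Call:
{"method": "arm_command", "body": {
  "rows": [
    {"dx": 0.43,"dy": 0,"dz": 0.25,"rx": 0,"ry": 0,"rz": 0},
    {"dx": 0.43,"dy": 0,"dz": 0.25,"rx": 0,"ry": 0,"rz": 0},
    {"dx": 0.17,"dy": 0,"dz": 0.1,"rx": 0,"ry": 0,"rz": 0},
    {"dx": 0.17,"dy": 0,"dz": 0.1,"rx": 0,"ry": 0,"rz": 0},
    {"dx": 0.61,"dy": 0,"dz": 0.35,"rx": 0,"ry": 0,"rz": 0},
    {"dx": 0.61,"dy": 0,"dz": 0.35,"rx": 0,"ry": 0,"rz": 0},
    {"dx": 0.35,"dy": 0,"dz": 0.2,"rx": 0,"ry": 0,"rz": 0},
    {"dx": 0.35,"dy": 0,"dz": 0.2,"rx": 0,"ry": 0,"rz": 0}
  ]
}}

```text
clock: 8.15
position: [0.5959, -0.1867, 0.0788]
eef_rot: [-1.978, -1.883, -0.531]
ft_force: [-0.4, 0.5, -0.5]
finger_gap: 0.0149
grasp_force: 0.0
```

```bash
python3 chk.py
```

```text
tcp x -0.2853 lat -0.0011 z 0.0788 F [-0.4  0.5 -0.5] t 8.15
end px [255.5 183.7]
area 1927 angle 39.79 left end (257,183.2)
wrist near-end row 281 width there 53 [55 56 58 59]
```

Call:
{"method": "arm_command", "body": {
  "rows": [
    {"dx": 0.43,"dy": 0,"dz": 0.25,"rx": 0,"ry": 0,"rz": 0},
    {"dx": 0.43,"dy": 0,"dz": 0.25,"rx": 0,"ry": 0,"rz": 0},
    {"dx": 0.17,"dy": 0,"dz": 0.1,"rx": 0,"ry": 0,"rz": 0},
    {"dx": 0.17,"dy": 0,"dz": 0.1,"rx": 0,"ry": 0,"rz": 0},
    {"dx": 0.61,"dy": 0,"dz": 0.35,"rx": 0,"ry": 0,"rz": 0},
    {"dx": 0.61,"dy": 0,"dz": 0.35,"rx": 0,"ry": 0,"rz": 0},
    {"dx": 0.35,"dy": 0,"dz": 0.2,"rx": 0,"ry": 0,"rz": 0},
    {"dx": 0.35,"dy": 0,"dz": 0.2,"rx": 0,"ry": 0,"rz": 0}
  ]
}}

```text
clock: 9.25
position: [0.5961, -0.1826, 0.0788]
eef_rot: [-1.978, -1.883, -0.531]
ft_force: [0.4, 1.1, -0.3]
finger_gap: 0.0145
grasp_force: 0.0
```

```bash
python3 chk.py
```

```text
tcp x -0.2813 lat -0.0011 z 0.0788 F [ 0.4  1.1 -0.3] t 9.25
end px [256.7 184.7]
area 1923 angle 39.80 left end (258,184.0)
wrist near-end row 281 width there 52 [54 57 58 60]
```

Call:
{"method": "arm_command", "body": {
  "rows": [
    {"dx": 0.43,"dy": 0,"dz": 0.25,"rx": 0,"ry": 0,"rz": 0},
    {"dx": 0.43,"dy": 0,"dz": 0.25,"rx": 0,"ry": 0,"rz": 0},
    {"dx": 0.17,"dy": 0,"dz": 0.1,"rx": 0,"ry": 0,"rz": 0},
    {"dx": 0.17,"dy": 0,"dz": 0.1,"rx": 0,"ry": 0,"rz": 0},
    {"dx": 0.61,"dy": 0,"dz": 0.35,"rx": 0,"ry": 0,"rz": 0},
    {"dx": 0.61,"dy": 0,"dz": 0.35,"rx": 0,"ry": 0,"rz": 0},
    {"dx": 0.35,"dy": 0,"dz": 0.2,"rx": 0,"ry": 0,"rz": 0},
    {"dx": 0.35,"dy": 0,"dz": 0.2,"rx": 0,"ry": 0,"rz": 0}
  ]
}}

```text
clock: 10.35
position: [0.5963, -0.1786, 0.0788]
eef_rot: [-1.978, -1.883, -0.531]
ft_force: [-0.6, 0.2, 0.4]
finger_gap: 0.0147
grasp_force: 0.0
```

```bash
python3 chk.py
```

```text
tcp x -0.2773 lat -0.0012 z 0.0788 F [-0.6  0.2  0.4] t 10.35
end px [257.9 185.8]
area 1918 angle 39.72 left end (259,185.1)
wrist near-end row 281 width there 52 [54 56 60 60]
```

Call:
{"method": "arm_command", "body": {
  "rows": [
    {"dx": 0.43,"dy": 0,"dz": 0.25,"rx": 0,"ry": 0,"rz": 0},
    {"dx": 0.43,"dy": 0,"dz": 0.25,"rx": 0,"ry": 0,"rz": 0},
    {"dx": 0.17,"dy": 0,"dz": 0.1,"rx": 0,"ry": 0,"rz": 0},
    {"dx": 0.17,"dy": 0,"dz": 0.1,"rx": 0,"ry": 0,"rz": 0},
    {"dx": 0.61,"dy": 0,"dz": 0.35,"rx": 0,"ry": 0,"rz": 0},
    {"dx": 0.61,"dy": 0,"dz": 0.35,"rx": 0,"ry": 0,"rz": 0},
    {"dx": 0.35,"dy": 0,"dz": 0.2,"rx": 0,"ry": 0,"rz": 0},
    {"dx": 0.35,"dy": 0,"dz": 0.2,"rx": 0,"ry": 0,"rz": 0}
  ]
}}

```text
clock: 11.45
position: [0.5965, -0.1746, 0.0788]
eef_rot: [-1.978, -1.883, -0.531]
ft_force: [0.6, 0.8, -0.9]
finger_gap: 0.015
grasp_force: 0.0
```

```bash
python3 chk.py
```

```text
tcp x -0.2733 lat -0.0011 z 0.0788 F [ 0.6  0.8 -0.9] t 11.45
end px [259.1 186.8]
area 1906 angle 39.69 left end (260,186.0)
wrist near-end row 281 width there 51 [54 56 60 60]
```

Call:
{"method": "arm_command", "body": {
  "rows": [
    {"dx": 0.43,"dy": 0,"dz": 0.25,"rx": 0,"ry": 0,"rz": 0},
    {"dx": 0.43,"dy": 0,"dz": 0.25,"rx": 0,"ry": 0,"rz": 0},
    {"dx": 0.17,"dy": 0,"dz": 0.1,"rx": 0,"ry": 0,"rz": 0},
    {"dx": 0.17,"dy": 0,"dz": 0.1,"rx": 0,"ry": 0,"rz": 0},
    {"dx": 0.61,"dy": 0,"dz": 0.35,"rx": 0,"ry": 0,"rz": 0},
    {"dx": 0.61,"dy": 0,"dz": 0.35,"rx": 0,"ry": 0,"rz": 0},
    {"dx": 0.35,"dy": 0,"dz": 0.2,"rx": 0,"ry": 0,"rz": 0},
    {"dx": 0.35,"dy": 0,"dz": 0.2,"rx": 0,"ry": 0,"rz": 0}
  ]
}}

```text
clock: 12.55
position: [0.5967, -0.1706, 0.0789]
eef_rot: [-1.978, -1.883, -0.531]
ft_force: [0.5, -0.3, -0.2]
finger_gap: 0.0148
grasp_force: 0.0
```

```bash
python3 chk.py
```

```text
tcp x -0.2692 lat -0.0011 z 0.0789 F [ 0.5 -0.3 -0.2] t 12.55
end px [260.3 187.8]
area 1897 angle 39.65 left end (261,187.0)
wrist near-end row 281 width there 50 [54 57 59 60]
```

Call:
{"method": "arm_command", "body": {
  "rows": [
    {"dx": 0.43,"dy": 0,"dz": 0.25,"rx": 0,"ry": 0,"rz": 0},
    {"dx": 0.43,"dy": 0,"dz": 0.25,"rx": 0,"ry": 0,"rz": 0},
    {"dx": 0.17,"dy": 0,"dz": 0.1,"rx": 0,"ry": 0,"rz": 0},
    {"dx": 0.17,"dy": 0,"dz": 0.1,"rx": 0,"ry": 0,"rz": 0},
    {"dx": 0.61,"dy": 0,"dz": 0.35,"rx": 0,"ry": 0,"rz": 0},
    {"dx": 0.61,"dy": 0,"dz": 0.35,"rx": 0,"ry": 0,"rz": 0},
    {"dx": 0.35,"dy": 0,"dz": 0.2,"rx": 0,"ry": 0,"rz": 0},
    {"dx": 0.35,"dy": 0,"dz": 0.2,"rx": 0,"ry": 0,"rz": 0}
  ]
}}

```text
clock: 13.65
position: [0.5969, -0.1665, 0.0789]
eef_rot: [-1.978, -1.883, -0.531]
ft_force: [-0.2, -0.3, 0.6]
finger_gap: 0.0151
grasp_force: 0.0
```

```bash
python3 chk.py
```

```text
tcp x -0.2652 lat -0.0011 z 0.0789 F [-0.2 -0.3  0.6] t 13.65
end px [261.6 188.8]
area 1879 angle 39.56 left end (262,188.0)
wrist near-end row 281 width there 49 [54 56 59 60]
```

Call:
{"method": "arm_command", "body": {
  "rows": [
    {"dx": 0.43,"dy": 0,"dz": 0.25,"rx": 0,"ry": 0,"rz": 0},
    {"dx": 0.43,"dy": 0,"dz": 0.25,"rx": 0,"ry": 0,"rz": 0},
    {"dx": 0.17,"dy": 0,"dz": 0.1,"rx": 0,"ry": 0,"rz": 0},
    {"dx": 0.17,"dy": 0,"dz": 0.1,"rx": 0,"ry": 0,"rz": 0},
    {"dx": 0.61,"dy": 0,"dz": 0.35,"rx": 0,"ry": 0,"rz": 0},
    {"dx": 0.61,"dy": 0,"dz": 0.35,"rx": 0,"ry": 0,"rz": 0},
    {"dx": 0.35,"dy": 0,"dz": 0.2,"rx": 0,"ry": 0,"rz": 0},
    {"dx": 0.35,"dy": 0,"dz": 0.2,"rx": 0,"ry": 0,"rz": 0}
  ]
}}

```text
clock: 14.75
position: [0.5971, -0.1625, 0.0789]
eef_rot: [-1.978, -1.883, -0.531]
ft_force: [0.3, 0.2, 0.2]
finger_gap: 0.0153
grasp_force: 0.0
```

```bash
python3 chk.py
```

```text
tcp x -0.2612 lat -0.0012 z 0.0789 F [0.3 0.2 0.2] t 14.75
end px [262.8 189.8]
area 1872 angle 39.49 left end (263,189.1)
wrist near-end row 281 width there 48 [54 56 59 59]
```

Call:
{"method": "arm_command", "body": {
  "rows": [
    {"dx": 0.43,"dy": 0,"dz": 0.25,"rx": 0,"ry": 0,"rz": 0},
    {"dx": 0.43,"dy": 0,"dz": 0.25,"rx": 0,"ry": 0,"rz": 0},
    {"dx": 0.17,"dy": 0,"dz": 0.1,"rx": 0,"ry": 0,"rz": 0},
    {"dx": 0.17,"dy": 0,"dz": 0.1,"rx": 0,"ry": 0,"rz": 0},
    {"dx": 0.61,"dy": 0,"dz": 0.35,"rx": 0,"ry": 0,"rz": 0},
    {"dx": 0.61,"dy": 0,"dz": 0.35,"rx": 0,"ry": 0,"rz": 0},
    {"dx": 0.35,"dy": 0,"dz": 0.2,"rx": 0,"ry": 0,"rz": 0},
    {"dx": 0.35,"dy": 0,"dz": 0.2,"rx": 0,"ry": 0,"rz": 0}
  ]
}}

```text
clock: 15.85
position: [0.5973, -0.1585, 0.0789]
eef_rot: [-1.978, -1.883, -0.531]
ft_force: [0.2, -0.4, 0.1]
finger_gap: 0.0152
grasp_force: 0.0
```

```bash
python3 chk.py
```

```text
tcp x -0.2571 lat -0.0012 z 0.0789 F [ 0.2 -0.4  0.1] t 15.85
end px [264.  190.9]
area 1850 angle 39.40 left end (264,190.1)
wrist near-end row 281 width there 47 [55 56 58 59]
```

Call:
{"method": "arm_command", "body": {
  "rows": [
    {"dx": 0.43,"dy": 0,"dz": 0.25,"rx": 0,"ry": 0,"rz": 0},
    {"dx": 0.43,"dy": 0,"dz": 0.25,"rx": 0,"ry": 0,"rz": 0},
    {"dx": 0.17,"dy": 0,"dz": 0.1,"rx": 0,"ry": 0,"rz": 0},
    {"dx": 0.17,"dy": 0,"dz": 0.1,"rx": 0,"ry": 0,"rz": 0},
    {"dx": 0.61,"dy": 0,"dz": 0.35,"rx": 0,"ry": 0,"rz": 0},
    {"dx": 0.61,"dy": 0,"dz": 0.35,"rx": 0,"ry": 0,"rz": 0},
    {"dx": 0.35,"dy": 0,"dz": 0.2,"rx": 0,"ry": 0,"rz": 0},
    {"dx": 0.35,"dy": 0,"dz": 0.2,"rx": 0,"ry": 0,"rz": 0}
  ]
}}

```text
clock: 16.95
position: [0.5975, -0.1545, 0.0789]
eef_rot: [-1.978, -1.883, -0.531]
ft_force: [0.1, -0.2, -0.9]
finger_gap: 0.0149
grasp_force: 0.0
```

```bash
python3 chk.py
```

```text
tcp x -0.2532 lat -0.0011 z 0.0789 F [ 0.1 -0.2 -0.9] t 16.95
end px [265.2 191.9]
area 1835 angle 39.29 left end (265,191.1)
wrist near-end row 281 width there 46 [54 56 59 61]
```

Call:
{"method": "arm_command", "body": {
  "rows": [
    {"dx": 0.43,"dy": 0,"dz": 0.25,"rx": 0,"ry": 0,"rz": 0},
    {"dx": 0.43,"dy": 0,"dz": 0.25,"rx": 0,"ry": 0,"rz": 0},
    {"dx": 0.17,"dy": 0,"dz": 0.1,"rx": 0,"ry": 0,"rz": 0},
    {"dx": 0.17,"dy": 0,"dz": 0.1,"rx": 0,"ry": 0,"rz": 0},
    {"dx": 0.61,"dy": 0,"dz": 0.35,"rx": 0,"ry": 0,"rz": 0},
    {"dx": 0.61,"dy": 0,"dz": 0.35,"rx": 0,"ry": 0,"rz": 0},
    {"dx": 0.35,"dy": 0,"dz": 0.2,"rx": 0,"ry": 0,"rz": 0},
    {"dx": 0.35,"dy": 0,"dz": 0.2,"rx": 0,"ry": 0,"rz": 0}
  ]
}}

```text
clock: 18.05
position: [0.5976, -0.1504, 0.0789]
eef_rot: [-1.978, -1.883, -0.531]
ft_force: [-0.7, -0.6, -0.2]
finger_gap: 0.0151
grasp_force: 0.0
```

```bash
python3 chk.py; python3 - <<'E'
from h import *
c=cap('scene'); w=cap('wrist')
cv2.imwrite('pics/v4.png',np.hstack([cv2.resize(w['img'],(400,300)),cv2.resize(c['img'][150:345,220:480],(400,300),interpolation=cv2.INTER_CUBIC)])[:,:,::-1])
E
```

```text
tcp x -0.2491 lat -0.0012 z 0.0789 F [-0.7 -0.6 -0.2] t 18.05
end px [266.4 192.9]
area 1825 angle 39.37 left end (266,191.7)
wrist near-end row 280 width there 46 [55 57 59 60]
```

View pics/v4.png

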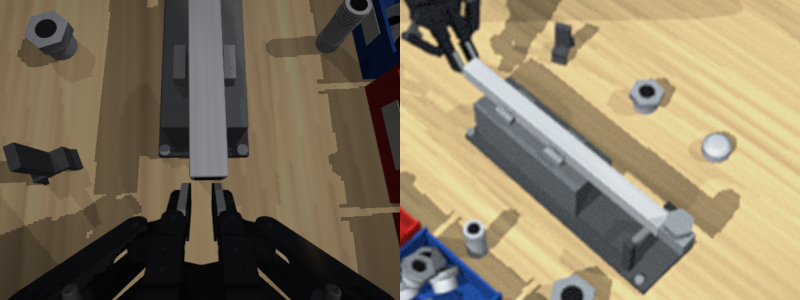

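There may be early signs of tipping: the left end sits a bit high and the wrist row has changed. I'll wait half a second without moving and check again.

Call:
{"method": "arm_command", "body": {
  "rows": [
    {"dx": -0.17,"dy": 0,"dz": -0.1,"rx": 0,"ry": 0,"rz": 0},
    {"dx": -0.17,"dy": 0,"dz": -0.1,"rx": 0,"ry": 0,"rz": 0},
    {"dx": -0.17,"dy": 0,"dz": -0.1,"rx": 0,"ry": 0,"rz": 0},
    {"dx": -0.17,"dy": 0,"dz": -0.1,"rx": 0,"ry": 0,"rz": 0}
  ]
}}

```text
clock: 18.75
position: [0.5977, -0.1528, 0.079]
eef_rot: [-1.978, -1.884, -0.53]
ft_force: [0.1, -0.5, -0.5]
finger_gap: 0.0147
grasp_force: 0.0
```

```bash
python3 chk.py
```

```text
tcp x -0.2514 lat -0.001 z 0.079 F [ 0.1 -0.5 -0.5] t 18.75
end px [265.7 192.3]
area 1820 angle 39.33 left end (266,191.8)
wrist near-end row 275 width there 46 [54 57 59 61]
```

Not tipped, since that shift matches the retract. Continuing.

Call:
{"method": "arm_command", "body": {
  "rows": [
    {"dx": 0.61,"dy": 0,"dz": 0.35,"rx": 0,"ry": 0,"rz": 0},
    {"dx": 0.61,"dy": 0,"dz": 0.35,"rx": 0,"ry": 0,"rz": 0},
    {"dx": 0.35,"dy": 0,"dz": 0.2,"rx": 0,"ry": 0,"rz": 0},
    {"dx": 0.35,"dy": 0,"dz": 0.2,"rx": 0,"ry": 0,"rz": 0},
    {"dx": 0.35,"dy": 0,"dz": 0.2,"rx": 0,"ry": 0,"rz": 0}
  ]
}}

```text
clock: 19.48
position: [0.5978, -0.1486, 0.0789]
eef_rot: [-1.978, -1.883, -0.53]
ft_force: [-0.7, 0.5, 0.2]
finger_gap: 0.0151
grasp_force: 0.0
```

```bash
python3 chk.py
```

```text
tcp x -0.2472 lat -0.0011 z 0.0789 F [-0.7  0.5  0.2] t 19.475
end px [267.  193.4]
area 1837 angle 40.14 left end (266,189.8)
wrist near-end row 274 width there 46 [58 60 63 65]
```

It has tipped: the rail looks wider, the angle is up and the end has risen. I'll back the tool straight away from the rail.

Call:
{"method": "arm_command", "body": {
  "rows": [
    {"dx": -0.43,"dy": 0,"dz": -0.25,"rx": 0,"ry": 0,"rz": 0},
    {"dx": -1.3,"dy": 0,"dz": -0.75,"rx": 0,"ry": 0,"rz": 0},
    {"dx": -2.6,"dy": 0,"dz": -1.5,"rx": 0,"ry": 0,"rz": 0},
    {"dx": -2.6,"dy": 0,"dz": -1.5,"rx": 0,"ry": 0,"rz": 0}
  ]
}}

```text
clock: 20.08
position: [0.5964, -0.1806, 0.0787]
eef_rot: [-1.981, -1.882, -0.53]
ft_force: [-0.3, -0.1, -0.4]
finger_gap: 0.0146
grasp_force: 0.0
```

```bash
python3 chk.py; python3 - <<'E'
from h import *
b=cap('scene'); w=cap('wrist','w5.png'); t=cap('top','t5.png')
cv2.imwrite('pics/v5.png',np.hstack([cv2.resize(w['img'],(400,300)),cv2.resize(b['img'][150:345,220:480],(400,300),interpolation=cv2.INTER_CUBIC)])[:,:,::-1])
E
```

```text
tcp x -0.2793 lat -0.0009 z 0.0787 F [-0.3 -0.1 -0.4] t 20.075
end px [257.3 185.2]
area 1834 angle 40.28 left end (266,189.5)
wrist near-end row 192 width there 46 [59 61  0  0]
```

View pics/v5.png

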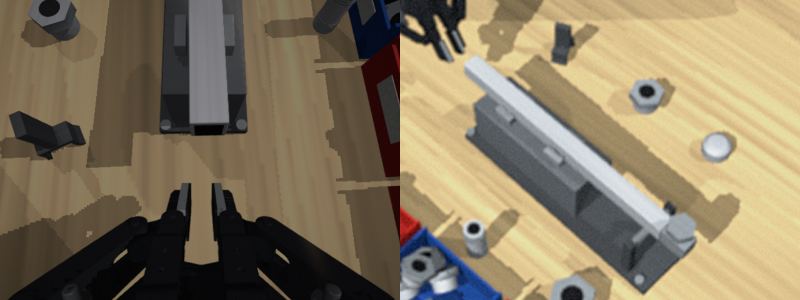

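```bash
python3 - <<'E'
from h import *
a=np.radians(19.3); goal([.441,-.113,.15],0,np.array([np.cos(a),np.sin(a),0])); goal([.52,-.18,.16],0)
E
```

```text
shift cm [  8.56 -15.84  -3.25] rot deg [  5.8 -29.6 -21.6]
shift cm [ 3.6  -7.62 -7.28] rot deg [ -0. -30.   0.]
```

Call:
{"method": "arm_command", "body": {
  "rows": [
    {"dx": 1.2,"dy": -1,"dz": -2.6,"rx": 0,"ry": -8,"rz": 0},
    {"dx": 2.4,"dy": -4,"dz": -5.2,"rx": 0,"ry": -17,"rz": 0},
    {"dx": 3.6,"dy": -7.6,"dz": -7.3,"rx": 0,"ry": -26,"rz": 0},
    {"dx": 5,"dy": -11,"dz": -6,"rx": 2,"ry": -30,"rz": -7},
    {"dx": 7,"dy": -14,"dz": -4.5,"rx": 4,"ry": -30,"rz": -15},
    {"dx": 8.5,"dy": -15.8,"dz": -3.3,"rx": 5.8,"ry": -29.6,"rz": -21.6},
    {"dx": 8.5,"dy": -15.8,"dz": -3.3,"rx": 5.8,"ry": -29.6,"rz": -21.6},
    {"dx": 8.5,"dy": -15.8,"dz": -3.3,"rx": 5.8,"ry": -29.6,"rz": -21.6}
  ],
  "fingers": 0.0
}}

```text
clock: 21.32
position: [0.4421, -0.1143, 0.1504]
eef_rot: [1.818, 2.561, 0.001]
ft_force: [0.2, 0.2, -0.1]
finger_gap: 0.0427
grasp_force: 0.0
```

```bash
python3 - <<'E'
from h import *
st(); w=cap('wrist','w6.png'); print(-w['R'].T@w['t'],w['R'][2]); print(proj(w,[[.441,-.113,.067],[.441,-.113,0]]))
E
```

```text
{'clock': 21.325, 'joints': [-0.4001, -0.1353, -0.2385, 1.4665, 0.0001, 0.8346], 'position': [0.4421, -0.1143, 0.1504], 'eef_rot': [1.8179, 2.5608, 0.0005], 'ft_force': [0.1712, 0.2251, -0.0503], 'finger_gap': 0.0427}
[ 0.41538914 -0.03885046  0.29261323] [ 0.10377302 -0.29613897 -0.94949085]
[[321.35677474 247.40573103]
 [321.46121463 222.32787737]]
```

View pics/w6.png

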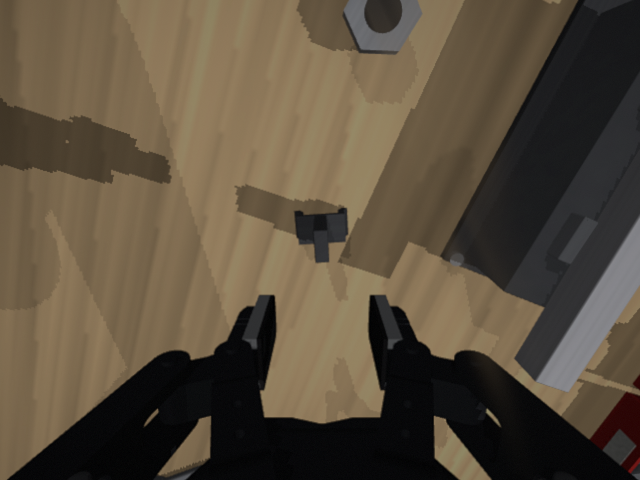

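The saddle is at about (320,235), centred and nearly square to the fingers. The fin top's near edge is at about row 262, columns 315–328.

```bash
python3 - <<'E'
from h import *
w=cap('wrist'); g=cv2.GaussianBlur(w['img'],(3,3),0).max(2)
for y in range(204,268,4):
    k=np.where(g[y,285:360]<72)[0]+285; print(y,k.min() if len(k) else None,k.max() if len(k) else None,''.join('%4d'%v for v in g[y,292:352:3]))
o=lambda px,z:((ray(w,px,z)-[.4421,-.1143,0])@np.c_[np.array([-.33,.944,0]),np.array([.944,.33,0])]*1000).round(1).tolist()
print('fin top',o([(321,262),(321,233),(314.5,250),(328.5,250)],.067)); print('feet',o([(299,211),(345,208),(299,243)],.0))
E
```

```text
204 None None  104 102 102 102  98  96  97  95  92  92  93  96  99 108 129 140 128 144 149 149
208 340 345  103 101  99 101  97  97  97  94  91  92  94  98  96  96 100  97  62  37  85 150
212 294 346  101  35  21  32  90  96  93  89  87  88  85  80  77  74  74  51  26  29  66 150
216 294 346  102  42  29  30  31  31  33  31  22  21  21  27  53  53  53  53  54  53  60 148
220 295 346  102  53  33  33  34  34  34  30  21  21  21  24  49  52  53  53  53  52  56 147
224 295 346  102  66  32  33  34  34  34  28  20  20  21  22  45  52  53  53  54  53  52 146
228 296 347  102  73  33  35  35  35  35  26  21  22  22  24  43  54  54  54  55  55  46 141
232 296 347  104  81  33  35  35  35  35  37  50  51  52  53  44  48  53  53  54  53  46 137
236 297 344  150 134  35  34  34  34  34  37  52  52  53  53  44  47  52  53  53  53 110 106
240 299 344  148 148 105  50  43  50  47  39  52  53  53  53  46  46  50  53  55  57 109  87
244 314 327  147 148 132  99  95 101 108  91  52  53  52  53  90 137 138 139 139 138  93  86
248 315 327  147 148 145 140 131 125 130 118  51  52  53  53  82 137 138 139 139 121  83  86
252 315 327  148 148 142 139 140 129 131 120  50  53  53  54  81 137 139 139 135  87  83  91
256 315 327  148 146 140 139 142 140 130 121  49  54  54  54  75 139 139 139 108  90  85  88
260 316 327  148 142 139 140 144 148 143 139  60  54  55  55  79 139 139 132  85 100 101 101
264 None None  146 140 139 141 147 148 145 142 144 149 150 148 138 139 139 137 134 136 123 106
fin top [[-9.5, -0.8], [11.8, -0.8], [-0.6, -5.4], [-0.6, 4.4]]
feet [[11.5, -20.1], [14.2, 19.8], [-17.8, -20.7]]
```

Call:
{"method": "arm_command", "body": {
  "rows": [
    {"dx": 0.1,"dy": -0.05,"dz": 2,"rx": 0,"ry": 0,"rz": -4},
    {"dx": 0.14,"dy": -0.05,"dz": 5,"rx": 0,"ry": 0,"rz": -4},
    {"dx": 0.14,"dy": -0.05,"dz": 8,"rx": 0,"ry": 0,"rz": -4},
    {"dx": 0.14,"dy": -0.05,"dz": 10.5,"rx": 0,"ry": 0,"rz": -4},
    {"dx": 0.14,"dy": -0.05,"dz": 11.8,"rx": 0,"ry": 0,"rz": -4},
    {"dx": 0.14,"dy": -0.05,"dz": 11.85,"rx": 0,"ry": 0,"rz": -4},
    {"dx": 0.14,"dy": -0.05,"dz": 11.85,"rx": 0,"ry": 0,"rz": -4}
  ]
}}

```text
clock: 22.3
position: [0.4414, -0.1133, 0.0327]
eef_rot: [1.726, 2.623, 0.001]
ft_force: [-0.4, 0.2, 0.5]
finger_gap: 0.0429
grasp_force: 0.0
```

Call:
{"method": "arm_command", "body": {
  "rows": [
    {"dx": 0,"dy": 0,"dz": 0,"rx": 0,"ry": 0,"rz": 0},
    {"dx": 0,"dy": 0,"dz": 0,"rx": 0,"ry": 0,"rz": 0},
    {"dx": 0,"dy": 0,"dz": 0,"rx": 0,"ry": 0,"rz": 0},
    {"dx": 0,"dy": 0,"dz": 0,"rx": 0,"ry": 0,"rz": 0},
    {"dx": 0,"dy": 0,"dz": 0,"rx": 0,"ry": 0,"rz": 0}
  ],
  "fingers": -1,
  "newtons": 40
}}

```text
clock: 22.92
position: [0.4412, -0.1131, 0.0325]
eef_rot: [1.726, 2.623, 0.001]
ft_force: [0.8, -0.2, 6.5]
finger_gap: 0.0094
grasp_force: 41.5
```

```bash
python3 - <<'E'
from h import *
s=st(); print(s['grasp_force']); goal(edge+[0,0,.13])
E
```

```text
{'clock': 22.925, 'joints': [-0.3985, -0.0822, -0.428, 1.2233, 0.0003, 0.7654], 'position': [0.4412, -0.1131, 0.0325], 'eef_rot': [1.7258, 2.6233, 0.0009], 'ft_force': [0.7572, -0.159, 6.5186], 'finger_gap': 0.0094}
41.52179718017578
shift cm [ 12.67  23.98 -17.73] rot deg [ 0.1  0.  26.1]
```

Grip is good: gap 9.4 mm, 41 N. Lift first, then cross to above the edge.

Call:
{"method": "arm_command", "body": {
  "rows": [
    {"dx": 0,"dy": 0,"dz": -2.5,"rx": 0,"ry": 0,"rz": 0},
    {"dx": 0,"dy": 0,"dz": -7,"rx": 0,"ry": 0,"rz": 0},
    {"dx": 0.5,"dy": 1,"dz": -12,"rx": 0,"ry": 0,"rz": 3},
    {"dx": 2.5,"dy": 5,"dz": -16,"rx": 0,"ry": 0,"rz": 7},
    {"dx": 5,"dy": 9.5,"dz": -17.7,"rx": 0,"ry": 0,"rz": 12},
    {"dx": 7.5,"dy": 14.5,"dz": -17.7,"rx": 0,"ry": 0,"rz": 17},
    {"dx": 10,"dy": 19.5,"dz": -17.7,"rx": 0,"ry": 0,"rz": 22},
    {"dx": 12,"dy": 22.8,"dz": -17.7,"rx": 0,"ry": 0,"rz": 26}
  ]
}}

```text
clock: 23.92
position: [0.6029, 0.0896, 0.2066]
eef_rot: [-2.273, -2.166, 0.003]
ft_force: [-0.0, -0.8, -1.8]
finger_gap: 0.0093
grasp_force: 40.6
```

```bash
python3 - <<'E'
from h import *
s=st(); goal(edge+[0,0,.075],-2.9)
g=cv2.cvtColor(cv2.imread('pics/t5.png'),cv2.COLOR_BGR2HSV); m=((g[...,1]<40)&(g[...,2]>150)).astype(np.uint8)
c=cap('top'); E_=proj(c,[edge+[0,0,.025],edge-.15*ux+[0,0,.0325]]); print('edge px',E_)
# lateral rail edges, at several x along the rail, from bright profile across
I=cv2.imread('pics/t5.png').max(2).astype(np.float32)
for x in (-.03,-.06,-.09,-.12,-.15,-.18,-.21):
    z=.105-x*.05; u=np.arange(-.025,.0251,.0005); q=proj(c,[edge+ux*x+lat*v+[0,0,z-.08] for v in u]).astype(np.float32)
    p=cv2.remap(I,q[:,0].reshape(1,-1),q[:,1].reshape(1,-1),cv2.INTER_LINEAR)[0]; h=np.where(p>145)[0]
    print(x,(u[h.min()]*1e3).round(1),(u[h.max()]*1e3).round(1) if len(h) else None)
E
```

```text
{'clock': 23.925, 'joints': [0.0373, 0.2712, 0.3007, 1.6032, 0.0005, 1.6562], 'position': [0.6029, 0.0896, 0.2066], 'eef_rot': [-2.2725, -2.1657, 0.0029], 'ft_force': [-0.0127, -0.8188, -1.776], 'finger_gap': 0.0093}
shift cm [0.91 0.79 5.16] rot deg [-0.2 -2.9  0. ]
edge px [[290.9146381  230.89123354]
 [355.80943069 234.05150505]]
-0.03 -11.0 11.5
-0.06 -11.5 23.0
-0.09 -10.5 12.5
-0.12 -9.5 13.5
-0.15 -9.5 14.5
-0.18 -8.0 14.5
-0.21 -25.0 25.0
```

Call:
{"method": "arm_command", "body": {
  "rows": [
    {"dx": 0.4,"dy": 0.3,"dz": 1.5,"rx": 0,"ry": -1,"rz": -1},
    {"dx": 0.8,"dy": 0.7,"dz": 3,"rx": 0,"ry": -2.9,"rz": -1},
    {"dx": 0.91,"dy": 0.78,"dz": 4.5,"rx": 0,"ry": -2.9,"rz": -1},
    {"dx": 0.91,"dy": 0.78,"dz": 5.1,"rx": 0,"ry": -2.9,"rz": -1},
    {"dx": 0.91,"dy": 0.78,"dz": 5.1,"rx": 0,"ry": -2.9,"rz": -1}
  ]
}}

```text
clock: 24.6
position: [0.6098, 0.0957, 0.1568]
eef_rot: [2.23, 2.164, -0.059]
ft_force: [-0.3, 0.8, -0.4]
finger_gap: 0.0099
grasp_force: 40.6
```

```bash
python3 - <<'E'
from h import *
s=st(); p=np.array(s['position']); print((p-edge)@ux,(p-edge)@lat)
w=cap('wrist','w7.png'); b=cap('scene','s7.png')
T=lambda x,y,z:p+ux*x+lat*y+[0,0,z]
print('saddle pts wrist (seat lvl corners, fin top)',proj(w,[T(.012,-.0145,-.0325),T(.012,.0145,-.0325),T(0,0,.0345)]).round(1).tolist())
print('wrist edge: top face edge y +-35',proj(w,[edge+lat*.035,edge-lat*.035,edge+[0,0,.025]]).round(1).tolist())
print('scene: edge ends',proj(b,[edge+lat*.035,edge-lat*.035,edge+lat*.0125+[0,0,.025],T(0,0,0)]).round(1).tolist())
cv2.imwrite('pics/v7.png',np.hstack([cv2.resize(w['img'][80:380,180:480],(400,400)),cv2.resize(b['img'][210:310,280:380],(400,400),interpolation=cv2.INTER_CUBIC)])[:,:,::-1])
E
```

```text
{'clock': 24.6, 'joints': [0.0727, 0.2981, 0.2338, 1.5139, -0.05, 1.6739], 'position': [0.6098, 0.0957, 0.1568], 'eef_rot': [2.2302, 2.1639, -0.0588], 'ft_force': [-0.2926, 0.8013, -0.3671], 'finger_gap': 0.0099}
-0.0026583921267253367 -0.0010474790946613268
saddle pts wrist (seat lvl corners, fin top) [[295.6, 257.1], [349.3, 258.1], [321.6, 359.8]]
wrist edge: top face edge y +-35 [[376.1, 244.7], [271.6, 242.7], [324.0, 258.9]]
scene: edge ends [[333.3, 273.4], [357.5, 252.6], [341.4, 260.0], [345.8, 240.5]]
```

View pics/v7.png

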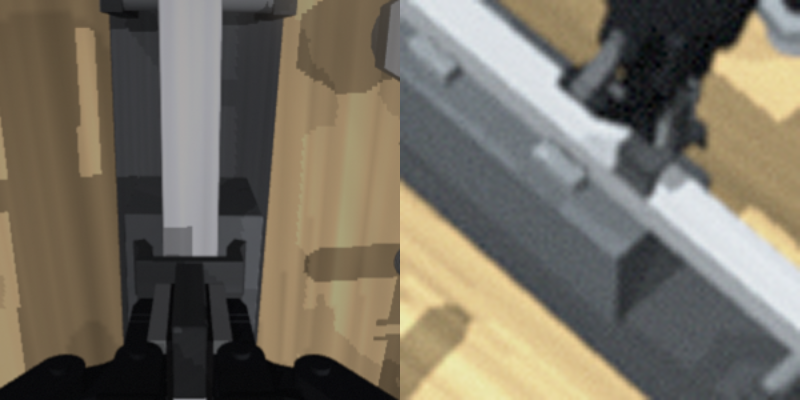

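The wrist view shows the saddle hovering squarely above the rail. The block's edge is at crop row 213 and the saddle's front feet are at about row 240. I'll measure the saddle against the edge in this one camera.

```bash
python3 - <<'E'
from h import *
I=cv2.imread('pics/w7.png').max(2).astype(int)
for c in (276,278,282,285,288,291,354,357,360,364,368,372): print(c,'rows226-272:',''.join('%4d'%v for v in I[226:274:2,c]))
for y in (150,200,225,235,250): print(y,'cols 262-390:',''.join('%4d'%v for v in I[y,262:390:3]))
w=cap('wrist'); s=r.get_state(); p=np.array(s['position']); M=Ro.from_rotvec(s['eef_rot']).as_matrix()
print((p-edge)@ux,(p-edge)@lat)
for n,q in (('edge px/mm',lambda d:edge+ux*d+lat*.03),('feet',lambda d:p+M@np.array([.012+d,-.0235,.0325]))): print(n,proj(w,[q(0),q(.004)]).tolist())
print('feet both',proj(w,[p+M@np.array([.012,.0235,.0325]),p+M@np.array([.012,-.0235,.0325]),p+M@np.array([.012,.0145,.0145]),p+M@np.array([.012,-.0145,.0145])]).tolist())
E
```

```text
276 rows226-272:   40  41  40  39  37  39  40  48  60  60  61  61  61  61  60  61  60  61  60  61  61  61  60  60
278 rows226-272:   36  40  39  39  39  39  38  47  61  61  61  61  61  60  59  60  61  60  60  60  60  60  61  60
282 rows226-272:   39  39  38  39  39  40  40  48  61  61  61  61  60  60  60  60  60  37  25  28  31  31  30  28
285 rows226-272:   39  38  39  39  38  39  39  49  61  61  60  60  60  60  60  60  60  26  24  25  25  24  25  24
288 rows226-272:   39  39  39  38  38  38  39  46  60  61  61  61  60  60  61  61  56  25  24  25  25  25  26  24
291 rows226-272:   38  39  39  39  40  39  39  47  60  60  61  61  61  60  60  59  60  60  38  23  23  25  25  24
354 rows226-272:   32  32  33  34  33  34  34  34  71  80  80  80  80  81  80  80  79  55  25  25  25  24  25  26
357 rows226-272:   33  33  32  33  34  32  33  33  70  80  80  80  81  80  79  80  74  26  25  25  24  24  25  25
360 rows226-272:   33  33  33  33  33  34  34  34  69  84  81  80  80  80  86  80  79  36  23  29  43  38  29  24
364 rows226-272:   33  32  34  33  33  33  33  41  80  91  92  92  91  90 
[... 927 characters left out ...]
 168 168 167 168 168 166 164 160 163 168 114  33  34  33  33  34  33  32  34  36  43  52  52 163 160 156
250 cols 262-390:  115 109  79  40  55  61  61  60  61  60  60  60  59  58 145 143 146 148 149 147 115 167 166 162 159 162 166 116  80  80  79  80  80  80  91  91  90  90  78  85 162 159 156
-0.0023462497449343754 9.111336433249722e-05
edge px/mm [[366.66815603246505, 244.01602010421024], [367.0645325998893, 238.46394655320697]]
feet [[279.07710161356044, 259.95286726165597], [278.7934270290245, 253.02261474030226]]
feet both [[365.7501257312672, 260.0577946004197], [279.07710161356044, 259.95286726165597], [351.84988555407057, 273.3000086472773], [292.98521892189916, 273.22654623170126]]
```

Call:
{"method": "arm_command", "body": {
  "rows": [
    {"dx": 0.3,"dy": 0,"dz": 0.4,"rx": 0,"ry": 0,"rz": 0},
    {"dx": 0.48,"dy": 0,"dz": 0.8,"rx": 0,"ry": 0,"rz": 0},
    {"dx": 0.48,"dy": 0,"dz": 1.2,"rx": 0,"ry": 0,"rz": 0},
    {"dx": 0.48,"dy": 0,"dz": 1.2,"rx": 0,"ry": 0,"rz": 0},
    {"dx": 0.48,"dy": 0,"dz": 1.2,"rx": 0,"ry": 0,"rz": 0},
    {"dx": 0.48,"dy": 0,"dz": 1.2,"rx": 0,"ry": 0,"rz": 0}
  ]
}}

```text
clock: 25.5
position: [0.6108, 0.1005, 0.1456]
eef_rot: [2.229, 2.164, -0.056]
ft_force: [-0.2, -0.6, -1.3]
finger_gap: 0.0094
grasp_force: 40.6
```

```bash
python3 - <<'E'
from h import *
w=cap('wrist','w8.png'); I=w['img'].max(2).astype(int); s=r.get_state(); p=np.array(s['position']); M=Ro.from_rotvec(s['eef_rot']).as_matrix()
print((p-edge)@ux,(p-edge)@lat,p[2],s['ft_force'],'pitch/yaw axis x',M[:,0].round(3))
for y in (180,200,220,236,244):
    k=np.where(I[y,290:360]>130)[0]+290; print(y,k.min(),k.max(),(k.min()+k.max())/2)
for y in (260,264,268): print(y,''.join('%4d'%v for v in I[y,272:374:2]))
for c in (277,284,357,366): print(c,''.join('%4d'%v for v in I[226:270,c]))
print('edge',proj(w,[edge-lat*.03,edge+lat*.03]).tolist(),'feet',proj(w,[p+M@np.array([.012,.0235,.0325]),p+M@np.array([.012,-.0235,.0325])]).tolist())
print('tool centre plane at rail top',proj(w,[p+M@np.array([x,0,p[2]-.105]) for x in (.02,.05)]).tolist())
E
```

```text
0.002203010170645825 -0.00029563268404158335 0.1456033727075997 [-0.54665031  0.21057481 -0.8415686 ] pitch/yaw axis x [ 0.029  0.998 -0.05 ]
180 298 343 320.5
200 299 343 321.0
220 299 342 320.5
236 300 342 321.0
244 300 342 321.0
260   62  61  61  61  45  36  29  25  25  52  60  60  59  61 107 110 109 110 111 112 115 116 115 114 114 113 113 112 111 109 107 107 109 111 111 100  80  80  80  79  79  56  27  29  37  56  77  91  91  92  91
264   61  60  61  60  38  29  26  26  24  24  25  52  59  60  86 110 109 111 112 112 115 116 116 114 114 113 113 112 110 109 107 108 109 111 111  90  79  79  80  62  25  25  26  24  30  48  71  91  90  91  91
268   60  60  60  60  42  31  26  24  24  24  24  40  60  61  83  89  89 104 111 112 115 116 115 114 113 113 112 112 110 109 107 107 109 110 112  86  79  79  79  36  25  25  24  24  37  49  74  90  90  91  91
277   40  40  39  39  39  39  39  41  42  38  38  40  39  39  38  39  39  39  38  38  39  39  39  38  39  39  38  46  57  61  61  61  61  60  60  61  61  61  60  61  61  60  61  61
284   41  39  41  42  41  41  42  42  40  39  38  39  38  38  39  39  39  39  39  38  39  38  39  39  38  39  40  46  55  59  61  61  60  50  29  24  24  24  26  28  28  26  26  25
357   32  34  32  31  33  33  33  33  32  33  34  32  33  32  34  32  33  33  34  33  33  32  33  33  33  34  33  33  42  62  76  80  74  54  26  24  24  24  25  24  24  25  24  24
366   47  41  35  33  32  31  31  31  31  33  33  33  33  33  32  33  34  32  33  33  33  33  34  34  36  40  41  40  47  69  88  92  91  92  91  91  92  91  91  91  90  91  90  90
edge [[275.78712533082665, 256.23661193693715], [368.8751453767289, 258.0056979491031]] feet [[365.19823995875595, 260.00948774399427], [278.6712606896474, 259.9181652930485]]
tool centre plane at rail top [[321.9532516860494, 241.32316900516156], [322.006380996554, 187.6318378070083]]
```

Call:
{"method": "arm_command", "body": {
  "rows": [
    {"dx": 0.03,"dy": -0.07,"dz": 0.4,"rx": 0,"ry": 0,"rz": 0},
    {"dx": 0.05,"dy": -0.07,"dz": 0.9,"rx": 0,"ry": 0,"rz": 0},
    {"dx": 0.07,"dy": -0.07,"dz": 1.4,"rx": 0,"ry": 0,"rz": 0},
    {"dx": 0.1,"dy": -0.07,"dz": 1.9,"rx": 0,"ry": 0,"rz": 0},
    {"dx": 0.11,"dy": -0.07,"dz": 2.2,"rx": 0,"ry": 0,"rz": 0},
    {"dx": 0.12,"dy": -0.07,"dz": 2.35,"rx": 0,"ry": 0,"rz": 0},
    {"dx": 0.12,"dy": -0.07,"dz": 2.35,"rx": 0,"ry": 0,"rz": 0}
  ]
}}

```text
clock: 26.42
position: [0.61, 0.1006, 0.1218]
eef_rot: [2.229, 2.164, -0.057]
ft_force: [-0.3, 0.4, -1.9]
finger_gap: 0.0094
grasp_force: 40.6
```

```bash
python3 - <<'E'
from h import *
s=st(); p=np.array(s['position']); print((p-edge)@ux,(p-edge)@lat); c=cap('scene'); print(ang(c['img']))
E
```

```text
{'clock': 26.425, 'joints': [0.0805, 0.3042, 0.1717, 1.4446, -0.0499, 1.6809], 'position': [0.61, 0.1006, 0.1218], 'eef_rot': [2.2288, 2.1641, -0.0569], 'ft_force': [-0.2893, 0.3635, -1.9251], 'finger_gap': 0.0094}
0.002205834631473577 -0.001158443431904464
area 1093 angle 38.73 left end (264,190.1)
```

No contact yet (about 2 mm above). Creep down.

Call:
{"method": "arm_command", "body": {
  "rows": [
    {"dx": 0,"dy": 0,"dz": 0.07,"rx": 0,"ry": 0,"rz": 0},
    {"dx": 0,"dy": 0,"dz": 0.13,"rx": 0,"ry": 0,"rz": 0},
    {"dx": 0,"dy": 0,"dz": 0.13,"rx": 0,"ry": 0,"rz": 0},
    {"dx": 0,"dy": 0,"dz": 0.13,"rx": 0,"ry": 0,"rz": 0}
  ]
}}

```text
clock: 26.98
position: [0.61, 0.1005, 0.1206]
eef_rot: [2.229, 2.164, -0.057]
ft_force: [1.8, -0.1, -1.0]
finger_gap: 0.0092
grasp_force: 40.6
```

Call:
{"method": "arm_command", "body": {
  "rows": [
    {"dx": 0,"dy": 0,"dz": 0.04,"rx": 0,"ry": 0,"rz": 0},
    {"dx": 0,"dy": 0,"dz": 0.08,"rx": 0,"ry": 0,"rz": 0},
    {"dx": 0,"dy": 0,"dz": 0.08,"rx": 0,"ry": 0,"rz": 0}
  ]
}}

```text
clock: 27.35
position: [0.61, 0.1005, 0.1198]
eef_rot: [2.229, 2.164, -0.057]
ft_force: [0.8, 0.1, 0.8]
finger_gap: 0.0094
grasp_force: 40.8
```

Call:
{"method": "arm_command", "body": {
  "rows": [
    {"dx": 0,"dy": 0,"dz": 0.05,"rx": 0,"ry": 0,"rz": 0},
    {"dx": 0,"dy": 0,"dz": 0.05,"rx": 0,"ry": 0,"rz": 0},
    {"dx": 0,"dy": 0,"dz": 0.05,"rx": 0,"ry": 0,"rz": 0}
  ]
}}

```text
clock: 27.72
position: [0.61, 0.1005, 0.1198]
eef_rot: [2.229, 2.164, -0.056]
ft_force: [-1.7, 0.2, 3.5]
finger_gap: 0.0094
grasp_force: 41.2
```

```bash
python3 - <<'E'
from h import *
for i in range(4):
    w=cap('wrist'); s=r.get_state(); print(np.round(s['ft_force'],1),np.round(s['position'],4))
cv2.imwrite('pics/w9.png',w['img'][:,:,::-1])
E
```

```text
[-1.7  0.   3.9] [0.61   0.1005 0.1198]
[-1.9  0.   3.6] [0.6101 0.1005 0.1198]
[-1.7 -0.3  3.1] [0.61   0.1005 0.1198]
[-1.1  0.4  3.5] [0.6101 0.1005 0.1198]
```

Contact came at the expected height with about 3.5 N, so it's seated. Relax slightly, then release.

Call:
{"method": "arm_command", "body": {
  "rows": [
    {"dx": 0,"dy": 0,"dz": -0.03,"rx": 0,"ry": 0,"rz": 0},
    {"dx": 0,"dy": 0,"dz": -0.03,"rx": 0,"ry": 0,"rz": 0}
  ],
  "newtons": 20
}}

```text
clock: 28.18
position: [0.61, 0.1004, 0.1198]
eef_rot: [2.229, 2.164, -0.057]
ft_force: [-1.7, -0.9, 5.2]
finger_gap: 0.0097
grasp_force: 41.4
```

Call:
{"method": "arm_command", "body": {
  "rows": [
    {"dx": 0,"dy": 0,"dz": 0,"rx": 0,"ry": 0,"rz": 0},
    {"dx": 0,"dy": 0,"dz": 0,"rx": 0,"ry": 0,"rz": 0},
    {"dx": 0,"dy": 0,"dz": 0,"rx": 0,"ry": 0,"rz": 0},
    {"dx": 0,"dy": 0,"dz": 0,"rx": 0,"ry": 0,"rz": 0}
  ],
  "fingers": -0.2
}}

```text
clock: 28.68
position: [0.6099, 0.1005, 0.1192]
eef_rot: [2.229, 2.164, -0.057]
ft_force: [-0.1, 0.5, -0.6]
finger_gap: 0.0335
grasp_force: 0.0
```

Call:
{"method": "arm_command", "body": {
  "rows": [
    {"dx": 0,"dy": 0,"dz": -1,"rx": 0,"ry": 0,"rz": 0},
    {"dx": 0,"dy": 0,"dz": -3,"rx": 0,"ry": 0,"rz": 0},
    {"dx": 0,"dy": 0,"dz": -6,"rx": 0,"ry": 0,"rz": 0},
    {"dx": 0,"dy": 0,"dz": -9,"rx": 0,"ry": 0,"rz": 0},
    {"dx": -3,"dy": 0,"dz": -11,"rx": 0,"ry": 0,"rz": 0},
    {"dx": -3,"dy": 0,"dz": -11,"rx": 0,"ry": 0,"rz": 0},
    {"dx": -3,"dy": 0,"dz": -11,"rx": 0,"ry": 0,"rz": 0}
  ]
}}

```text
clock: 29.55
position: [0.6093, 0.0763, 0.2309]
eef_rot: [2.229, 2.164, -0.056]
ft_force: [0.2, -1.1, -0.6]
finger_gap: 0.0343
grasp_force: 0.0
```

```bash
python3 - <<'E'
from h import *
s=st(); w=cap('wrist','w10.png'); b=cap('scene','s10.png'); print(ang(b['img']))
q=proj(w,[edge-lat*.03,edge+lat*.03,edge+[0,0,.025]]); print(q.tolist()); y0,x0=int(max(0,q[2,1]-140)),int(q[2,0]-150)
print(y0,x0)
cv2.imwrite('pics/v10.png',np.hstack([cv2.resize(w['img'][y0:y0+300,x0:x0+300],(400,400)),cv2.resize(b['img'][170:310,250:390],(400,400),interpolation=cv2.INTER_CUBIC)])[:,:,::-1])
E
```

```text
{'clock': 29.55, 'joints': [0.0409, 0.2964, 0.3788, 1.6574, -0.0494, 1.6415], 'position': [0.6093, 0.0763, 0.2309], 'eef_rot': [2.2294, 2.1641, -0.056], 'ft_force': [0.219, -1.0954, -0.6003], 'finger_gap': 0.0343}
area 1228 angle 39.80 left end (265,189.1)
[[288.03502571874753, 190.0827844860235], [358.59095796272993, 191.5000824783691], [323.4183880499116, 197.85456457896578]]
57 173
```

View pics/v10.png

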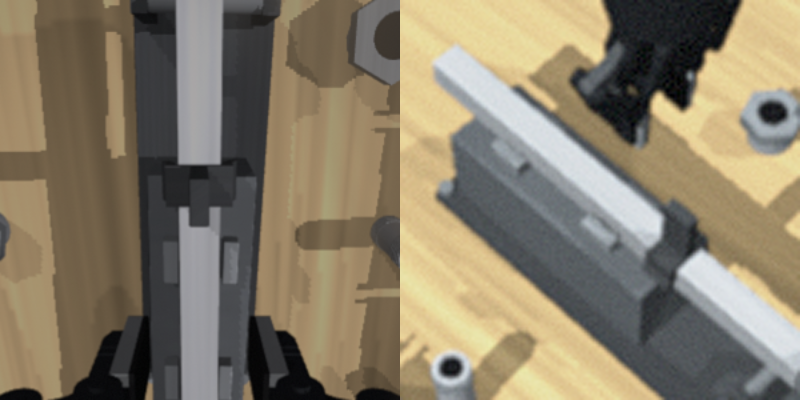

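The right view shows the saddle upright astride the rail at the block's edge, with the rail still tipped. In the wrist crop the bridge spans rows 165–207 and the block edge is at about row 176. One quick numeric check of the along-rail position.

```bash
python3 - <<'E'
from h import *
w=cap('wrist'); I=w['img'].max(2).astype(int); r0=57
for c in (287,289,358,361,300,303,342): print(c,''.join('%4d'%v for v in I[170:220,c]))
for d in (.0,.012,-.012): print(d,proj(w,[edge+ux*d+[0,0,.030],edge+ux*d+[0,0,.025]]).round(1).tolist())
print(proj(w,[edge-lat*.03,edge+lat*.03]).round(1).tolist())
E
```

```text
287   60  61  60  61  53  40  39  39  40  39  40  39  39  39  38  38  38  38  46  55  59  59  60  60  60  61  60  59  61  60  60  60  59  60  60  59  59  60  60  60  59  59  59  60  59  60  60  59  58  58
289   63  63  64  63  61  51  43  41  40  39  39  38  38  39  38  38  38  39  44  54  60  60  60  60  60  59  60  60  60  59  60  59  60  58  59  60  58  59  59  60  59  60  59  59  59  59  59  59  59  60
358   53  54  53  54  53  52  42  33  31  31  30  32  32  34  33  32  33  32  30  40  65  84  85  81  81  80  79  80  79  79  79  79  79  79  79  79  79  78  79  78  79  79  78  78  79  78  78  78  78  78
361   53  54  53  54  53  54  53  54  54  53  50  45  39  34  32  32  32  37  40  42  67  88  91  90  86  80  80  80  79  79  79  79  79  79  79  78  78  78  78  78  78  78  78  78  78  78  78  77  79  78
300   60  59  60  61  53  41  40  35  28  23  24  33  43  40  39  38  40  40  39  39  39  38  39  40  39  40  41  39  40  40  40  40  40  38  39  39  39  39  39  40  39  38  44  54  61  60  60  60  59  59
303   61  61  61  61  56  44  40  39  35  25  23  33  42  39  39  38  38  39  38  39  38  38  39  39  38  41  41  40  40  41  40  40  39  39  39  40  39  38  41  39  38  39  44  53  59  60  60  60  60  60
342   62  61  61  61  59  50  40  39  33  23  23  39  56  61  61  60  60  59  59  59  59  59  60  61  61  62  63  61  59  59  56  54  53  53  52  52  53  53  54  53  53  52  59  72  80  79  79  79  79  79
0.0 [[324.5, 200.1], [324.5, 198.5]]
0.012 [[324.9, 184.6], [324.9, 183.2]]
-0.012 [[324.2, 215.2], [324.1, 213.3]]
[[289.0, 190.6], [359.8, 192.1]]
```

The saddle sits within about 1 mm of the edge in the same view.

```bash
python3 -c "
from bench import r
print(r.close_job())"
```

```text
the job is handed in; nothing more can be done
None
```

The rail was pushed in 2 mm steps until it tipped onto the catch bar. The saddle now stands seated astride it, within about 1 mm of the fulcrum edge by the wrist camera, and the job is handed in at about 30 s (no verdict was returned).

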